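# Check and reset the winged stop button of the deburring bench

## Task

Check the bench's stop: push the winged mushroom button straight down with the fingertips until it latches, and take the hand off so that it stays in by itself; then push one of its wings round clockwise (seen from above) until the head springs back up. Finally press the flat reset button on the smaller box fully in and let go. Work gently with shut fingers, pinch nothing, and leave the castings and the chuck key where they lie.

Things in the scene. Friction and masses are not known exactly. Their poses are not given: they have to be found in the camera images.
- stop_top (a point): Centre of the top of the black mushroom stop head, on its axis. Head: round, 42 mm across, its rim 18 to 41 mm above the box, on a 20 mm steel neck in the middle of the larger grey steel box (100 x 100 x 65 mm, fixed to the bench, turned by up to about 35 deg). When out, this point is 106 mm above the bench. Two wings stick out on opposite sides like a wing nut. The point turns with the head: z up, its y axis along the wings (positive towards wing_a). Push down here.
- wing_a (a point): Middle of one wing, 30 mm from the head's axis. Each wing is a bar 12 mm wide that reaches to 43 mm from the axis and sticks out 22 mm beyond the round head; it is 14 mm high (7 mm above and below this point) and its underside is 20 mm above the box when the head is out, 13 mm when latched. Site z up, y pointing outwards along the wing.
- wing_b (a point): Middle of the other wing, opposite wing_a and just like it (here y points towards the head's axis).
- stop_press (a joint): How far the stop head is pushed in, in m: 0 out, 0.010 hard end stop. Springy; the push rises to about 6 N (up to 8 N if quick). A catch snaps in once it is pushed past about 0.0075 and then it stays in at about 0.0065 when let go. Pushed in less, it springs out again. Over 35 N on the head is too rough.
- stop_twist (a joint): Turn of the stop head in rad, 0 at rest, growing clockwise seen from above, end stop at 1.0. It springs back to 0 when let go. Turned beyond about 0.65 (37 deg) the catch lets go and the head springs out 6.5 mm; it takes about 0.13 N m (4 N on a wing). The head cannot be latched while it is turned that far.
- reset_top (a point): Centre of the top of the flat round black reset button, 32 mm across, in a round steel collar 48 mm across that stands 12 mm above the smaller grey steel box (80 x 80 x 55 mm, fixed to the bench). 77 mm above the bench when out, point z up. It stands 10 mm above the collar.
- reset (a joint): How far the reset button is pushed in, in m: 0 out, 0.006 fully in (about 5 N); it springs out by itself.
- pump_mid (a point): Loose raw pump casting standing on a round flange (90 mm over its lugs, 75 mm high, a neck 32 mm across, a pipe stub to one side reaching 55 mm). Point on its axis half-way up. Leave alone.
- cover_mid (a point): Loose flat cover casting, 85 x 75 mm, 36 mm high with its round boss. Point in its middle, half-way up. Leave alone.
- key_mid (a point): Loose T-shaped drill chuck key lying flat, 88 mm long, cross bar 70 mm, 15 mm high. Point in the middle of its shaft. Leave alone.
- elbow_mid (a point): Loose elbow pipe casting standing on a round flange (70 mm over its lugs), 61 mm high, mouth reaching 45 mm to one side. Point on its upright axis, half-way up. Leave alone.
Not all that is in view belongs to the job. Leave any red look-alike of the part that bears reset_top alone. What is shaped like the part that bears elbow_mid but turquoise is not meant.

How it is judged:
On the way, in this order (a step that is already met when the one before it is completed fails the run):
1. the stop head is latched in and stays in with the fingers off it (value of joint stop_press above 0.005 m and contact force between the fingers and stop_press below 0.3 N), for 0.2 s.
2. the head was twisted and has sprung out (value of joint stop_press below 0.0015 m), for 0.1 s.
3. the reset button is pressed fully in with the stop head out (value of joint reset above 0.0045 m and value of joint stop_press below 0.002 m), for 0.05 s.
At the end, for the whole second after the job is handed in: The stop head is out (within 1.5 mm) and turned back to rest (within 0.1 rad), the reset button is out (within 1.5 mm), and the castings and key stand as they were (within 15 mm, tilted less than 0.15 rad) (value of joint each of stop_press, reset below 0.0015 m and value of joint stop_twist below 0.1 rad and distance of each of pump_mid, cover_mid, key_mid, elbow_mid from where it was at the start of the episode below 0.015 m and angle between each of pump_mid, cover_mid, key_mid, elbow_mid's own z axis and vertical below 0.15 rad); the robot touches nothing.
It fails at once if the stop head is hammered or squeezed (over 35 N) (contact force between the fingers and stop_press above 35 N).
It fails at once if the reset button is pressed while the stop is in (value of joint reset above 0.003 m and value of joint stop_press above 0.004 m).
It fails at once if a casting or the key is moved or lifted by over 15 mm (distance of any of pump_mid, cover_mid, key_mid, elbow_mid from where it was at the start of the episode above 0.015 m).
It also fails if it takes over 53 s, if anything falls off the work surface, if the arm or the gripper's body presses on something with over 40 N, if the wrist force passes 120 N, or if a joint passes its speed limit or range.

## Robot

A 6-joint arm with a two-finger parallel gripper is mounted at the origin on the work surface. World frame = base frame: x ahead of the robot, y to its left, z up, the work surface at z = 0. Lengths are in m, angles in rad, forces in N, time in s.
With the tool pointing down it reaches from about 0.35 to 0.85 m from the base axis. Payload 8.1 kg.
Tool frame: the origin (TCP) lies midway between the tips of the shut fingers; the grasp point (between the pads) lies 19 mm behind it; z points along the fingers, y is the direction in which the jaws open and shut (so a half turn about z gives the same grasp; the last joint's range is limited). The gripper opens to 93 mm and grips with 3 to 60 N. Pads are 15 mm wide; open, the fingers measure 128 mm over their backs; the gripper's body (75 mm by 188 mm) begins 65 mm behind the grasp point.
Start: joints at [1.035, 0.13, 1.488, -0, 1.523, -0.085], TCP at [0.261, 0.54, 0.219] pointing down, gripper open.
Joint ranges: [-2.96, 2.96], [-0.89, 2.26], [0.02, 2.5], [-1.34, 4.48], [0, 2.73], [-2.66, 2.66]. Speed limits (rad/s): [2.39, 2.39, 2.79, 3.14, 3.14, 3.14].

## Interface

Orientations are given as a rotation vector (axis times angle).
In Python, from plant import robot, optics, ticket gives the robot as it stands.
- The arm moves only by the tool send_rows, never from a script. Its argument "targets" is a list of rows, each a list of 3 entries, a list of its own where there are three numbers: the opening, from -1 (shut) to 1 (fully open), then the shift along the tool's x, y, z in mm, then the turn about the tool's z in rad. A call has 1 to 12 rows; each row shifts and turns the commanded pose from where the row before left it, along the tool's axes as they then stand; what a row does not reach is not made up. A row lasts 1/10 s, in which the tool goes at most 50 mm and 8.59 degrees, less where a joint would pass 70% of its speed; a pose out of reach is approached as far as the arm can. A call with a gripper value outside its range is refused whole. The fingers move at their own pace and stop on an object; "newtons" is the grip in N (left out, the last holds). Time passes only in rows, so rows that do not move let the fingers close. It gives the time, the measured TCP pose, the force and the opening at its end, in the units of the state.
- robot.read_state(): the state, without advancing time (a new reading comes with each control period).
- optics.read_camera(name): name is "scene" or "top" or "wrist"; returns a dict with "color" (420x560x3 uint8, red, green, blue), "K" (3x3 intrinsics, pixels), "position" and "orientation" of the camera in the world. Camera axes: x right, y up, looking along -z (the intrinsics and any distortion apply to the point x, -y, -z); pixel columns grow to the right and rows downward; lengths in m; the calibration is good to about 2 mm. A picture is of the moment at which its call begins. There is no depth.
- ticket.close_job(): hands the job in, once; it reports no verdict.
Trained networks look in the newest picture that a camera, given by its name, has taken for a name from the list of things; names that differ only in an ending like _2 or _b are one class to them, and where a whole thing is asked for, a point or a joint stands for the part that bears it (a point fixed in the world has none). Each returns a list of dicts, best first, with "confidence" (0 to 1); they miss things now and then, are a little off and sometimes report something else, mostly with a low value. They report only what shows in the picture. A call takes as long as a camera call. They do not tell look-alikes from the thing itself.
- optics.cut_out(camera, name): "region" (420x560 bool, what is visible of it) and "point" ([column, row] in pixels, amid what is visible of it).
The state is a dict: "t": time; "q": joint angles; "dq": joint speeds; "joint_torque": joint torques, N m; "tool_pos": TCP position; "orientation": TCP orientation; "force": force on the tool from outside, world axes, zero at the start; "wrist_torque": the same for the moment, N m; "opening": finger opening in m.
Only numpy, scipy, OpenCV 4.12 (cv2) and the standard library are available. Lean on these libraries where they do the work, as an engineer would, in place of code of your own. Each camera call takes 0.05 s, during which the arm holds its last target.

## Working session

There is one attempt and no reset: what is moved stays moved. The work goes in short steps, Python scripts to look and compute and a tool call to move; the robot and the scene stay as the last step left them, time stands still between calls to the robot, and variables do not carry over. Pictures are saved under pics/ and viewed, and the job is handed in when it is done.

Besides the shell and the picture viewer there is one more tool, called after ">>>" by a JSON object that holds its "name" and its "arguments". send_rows: Moves the arm, as the interface text tells. Its arguments: {"type":"object","properties":{"targets":{"type":"array","items":{"type":"array"}},"newtons":{"type":"number"}},"required":["targets"]}

```bash
ls; mkdir -p pics
python3 - <<'E'
from plant import robot, optics, ticket
import cv2, numpy as np
s=robot.read_state()
for k in s: print(k,np.round(s[k],4))
for n in ["scene","top"]:
    c=optics.read_camera(n)
    cv2.imwrite(f"pics/{n}0.png",cv2.cvtColor(c["color"],cv2.COLOR_RGB2BGR))
    print(n,np.round(c["K"],1).tolist(),c["position"],c["orientation"], [k for k in c])
    for nm in ["stop_top","wing_a","reset_top","pump_mid","cover_mid","key_mid","elbow_mid"]:
        for r in optics.cut_out(n,nm)[:4]: print(nm,round(r["confidence"],2),np.round(r["point"],1),r["region"].sum())
E
```

```text
pics
t 0.0
q [ 1.0346  0.1311  1.4893  0.      1.523  -0.0854]
dq [-0.0008 -0.0004  0.0012 -0.     -0.0008 -0.0002]
joint_torque [-1.40000e-03 -5.59844e+01 -4.91758e+01  7.66000e-02  3.53000e-02
 -1.00000e-04]
tool_pos [0.2611 0.5396 0.2176]
orientation [-7.0200e-01 -3.0616e+00  2.8000e-03]
force [-0.1746 -0.765   0.957 ]
wrist_torque [ 0.054  -0.034   0.0185]
opening 0.0929
scene [[515.6, 0.0, 273.9], [0.0, 515.6, 203.9], [0.0, 0.0, 1.0]] [ 1.41717638 -0.20414473  1.1059133 ] [0.6394703  0.45322915 1.19185142] ['color', 'K', 'position', 'orientation']
stop_top 0.75 [163.5 220.8] 304
stop_top 0.41 [233.9 207.6] 556
stop_top 0.38 [378.3 182.2] 369
wing_a 0.5 [163.5 218.4] 284
wing_a 0.46 [253.7 271.2] 878
reset_top 0.65 [286.8 168.9] 75
reset_top 0.63 [367.1 205.3] 106
reset_top 0.58 [306.6 203.1] 90
pump_mid 0.76 [236.1 205.7] 591
cover_mid 0.76 [252.3 274. ] 864
key_mid 0.81 [107.9 265.1] 212
elbow_mid 0.82 [377.1 183.5] 315
elbow_mid 0.81 [416.8 175.2] 442
top [[405.1, 0.0, 279.9], [0.0, 405.1, 206.9], [0.0, 0.0, 1.0]] [0.4642936  0.06315704 1.212556  ] [ 0.05622671 -0.03077442 -1.58938773] ['color', 'K', 'position', 'orientation']
stop_top 0.49 [381.7 211.8] 274
wing_a 0.52 [380.1 210.5] 302
reset_top 0.47 [244.9 194.8] 109
reset_top 0.41 [191.5 179.9] 104
pump_mid 0.67 [306.9 229.6] 619
cover_mid 0.96 [305.7 159.1] 760
cover_mid 0.52 [307.4 231.2] 678
key_mid 0.63 [428.7 195.1] 168
elbow_mid 0.92 [122.5 215.5] 367
elbow_mid 0.89 [158.9 217.9] 407
```

View pics/scene0.png

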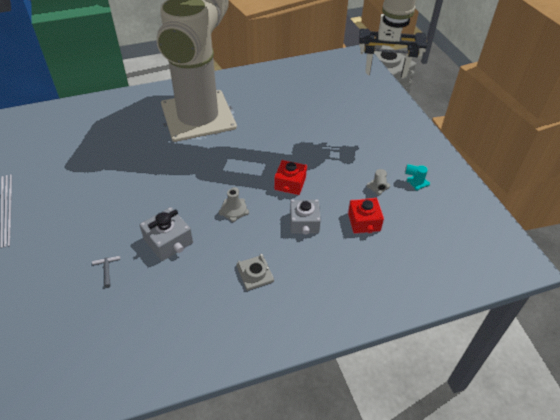

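View pics/top0.png

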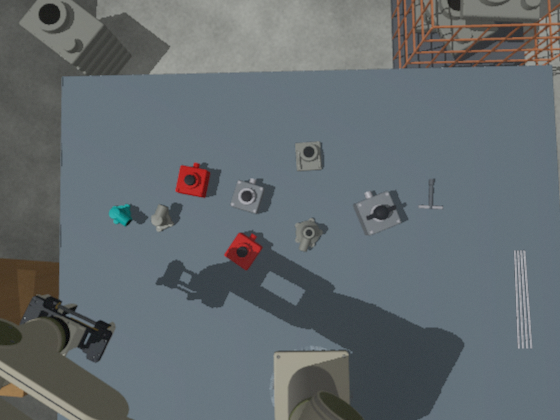

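The scene and top views agree. The stop box is at scene (165,230) and top (380,213). The grey reset box is at scene (306,215) and top (247,196). The two red look-alikes are at top (193,181) and (243,251). Next I'll zoom in and measure.

```bash
cat > h.py <<'E'
from plant import robot, optics, ticket
import cv2, numpy as np
from scipy.spatial.transform import Rotation as R
def ray(c,uv):
    K=c["K"]; d=np.array([(uv[0]-K[0,2])/K[0,0],-(uv[1]-K[1,2])/K[1,1],-1.])
    return np.array(c["position"]), R.from_rotvec(c["orientation"]).apply(d)
def atz(c,uv,z):
    p,d=ray(c,uv); return p+d*(z-p[2])/d[2]
def proj(c,P):
    P=np.atleast_2d(P); q=R.from_rotvec(c["orientation"]).inv().apply(P-np.array(c["position"])); K=c["K"]
    return np.c_[K[0,2]+K[0,0]*q[:,0]/-q[:,2], K[1,2]+K[1,1]*q[:,1]/q[:,2]]
def crop(c,u,v,h,s,name):
    u,v=int(u),int(v); im=c["color"][max(v-h,0):v+h,max(u-h,0):u+h]
    im=cv2.cvtColor(im,cv2.COLOR_RGB2BGR); im=cv2.resize(im,None,fx=s,fy=s,interpolation=cv2.INTER_CUBIC); cv2.imwrite("pics/"+name,im)
    return im
E
python3 - <<'E'
from h import *
T=optics.read_camera("top"); S=optics.read_camera("scene")
a=crop(T,380,212,30,10,"_a.png"); b=crop(S,165,225,30,10,"_b.png")
c=crop(T,247,196,30,10,"_c.png"); d=crop(S,306,210,30,10,"_d.png")
cv2.imwrite("pics/z0.png",cv2.resize(np.vstack([np.hstack([a,b]),np.hstack([c,d])]),(600,600)))
for nm,tp,sp,z in [("stop",(380,212),(163.5,219),.106),("reset",(247,196),(306.5,205),.077)]:
    print(nm,atz(T,tp,z).round(4),atz(S,sp,z).round(4))
print(T["orientation"])
E
```

```text
stop [ 0.5065 -0.1917  0.106 ] [ 0.5227 -0.1957  0.106 ]
reset [0.5599 0.1731 0.077 ] [0.5669 0.1781 0.077 ]
[ 0.05622671 -0.03077442 -1.58938773]
```

View pics/z0.png

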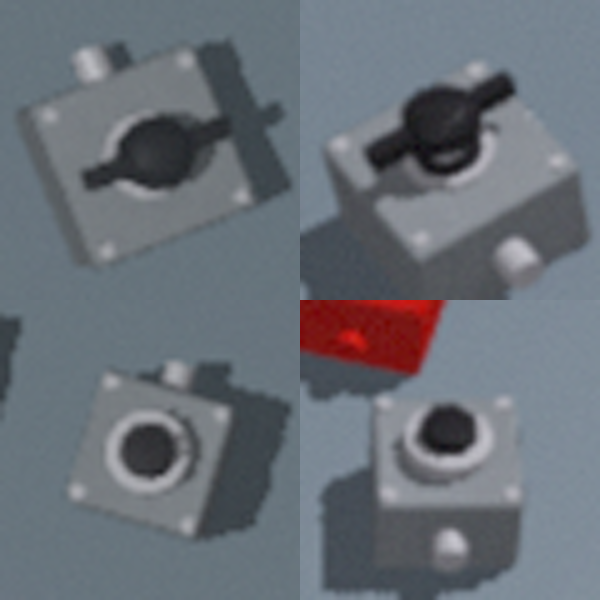

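>>> {"name": "send_rows", "arguments": {"targets": [[-1,[-10,-10,-5],0],[-1,[-25,-25,-5],0],[-1,[-33,-33,-5],0],[-1,[-34,-34,-5],0],[-1,[-34,-34,-5],0],[-1,[-34,-34,0],0],[-1,[-34,-34,0],0],[-1,[-34,-34,0],0],[-1,[-34,-34,0],0],[-1,[-34,-34,0],0],[-1,[-34,-34,0],0],[-1,[-34,-34,0],0]], "newtons": 30}}

```text
t: 2.1
tool_pos: [0.435, 0.0379, 0.2443]
orientation: [0.702, 3.061, 0.0]
force: [0.8, 0.6, 0.3]
opening: 0.0028
```

>>> {"name": "send_rows", "arguments": {"targets": [[-1,[-34,-34,0],0],[-1,[-34,-34,0],0],[-1,[-34,-34,0],0.1],[-1,[-34,-34,0],0.0],[-1,[-20,-20,0],0],[-1,[-10,-10,0],0],[-1,[0,0,0],0.1],[-1,[0,0,0],0.15],[-1,[0,0,0],0.15],[-1,[0,0,0],0.15],[-1,[0,0,0],0.15],[-1,[0,0,0],0.0]]}}

```text
t: 3.3
tool_pos: [0.5032, -0.1832, 0.2441]
orientation: [1.841, 2.545, 0.0]
force: [-0.3, 0.0, 0.8]
opening: 0.0004
```

Run:
```python
from h import *
W=optics.read_camera("wrist"); s=robot.read_state()
for k in ["t","q","tool_pos","orientation","force","opening"]: print(k,np.round(s[k],4))
cv2.imwrite("pics/w1.png",cv2.cvtColor(W["color"],cv2.COLOR_RGB2BGR))
print(W["K"],W["position"],W["orientation"])
print(proj(W,[[.51,-.193,.106]]))
```

```text
t 3.35
q [-4.4510e-01 -5.4200e-02  1.6315e+00  1.0000e-04  1.5640e+00 -7.6900e-01]
tool_pos [ 0.5032 -0.1833  0.244 ]
orientation [1.8341e+00 2.5503e+00 2.0000e-04]
force [-0.3814  0.5419  0.2486]
opening 0.0007
[[355.36308671   0.         278.21545365]
 [  0.         355.36308671 210.5093664 ]
 [  0.           0.           1.        ]] [ 0.48316382 -0.12077206  0.40995902] [-0.23793497 -0.03781957  0.3167981 ]
[[281.61111273 213.41991197]]
```

View pics/w1.png

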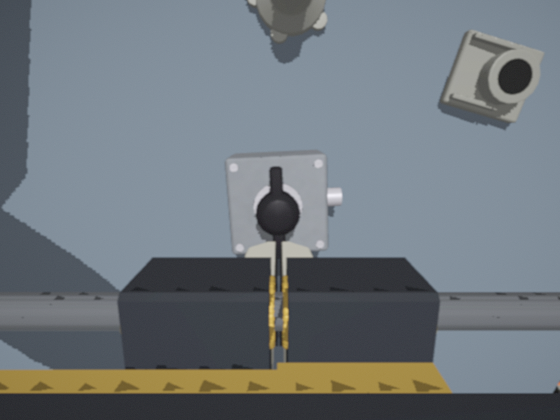

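The wrist view shows the stop head at (278,213) and one wing pointing up the picture to (276,168). The box screws are at (234,168), (318,163), (320,244) and (240,248).

Run:
```python
from h import *
W=optics.read_camera("wrist");T=optics.read_camera("top");S=optics.read_camera("scene")
for n in("stop_top","wing_a"):
  for r in optics.cut_out("wrist",n)[:2]: print(n,r["confidence"],r["point"],r["region"].sum(), np.c_[np.where(r["region"])].min(0),np.c_[np.where(r["region"])].max(0))
print("W head",atz(W,(278,213),.106).round(4), "tip",atz(W,(276,168),.099).round(4))
sc=[atz(W,p,.065)[:2] for p in [(234,168),(318,163),(320,244),(240,248)]]
print("screws",np.round(sc,4).tolist(),np.mean(sc,0).round(4))
sc=[atz(T,(350+x/5-.4,182+y/5-.4),.065)[:2] for x,y in [(48,117),(186,60),(241,196),(106,251)]]
print("T screws",np.round(sc,4).tolist(),np.mean(sc,0).round(4))
sc=[atz(S,(135+x/5-.4,195+y/5-.4),.065)[:2] for x,y in [(40,147),(177,70),(259,161),(121,239)]]
print("S screws",np.round(sc,4).tolist(),np.mean(sc,0).round(4))
print("T head",atz(T,(381.2,211.6),.106),"S head",atz(S,(162.6,217.0),.106))
# reset screws
sc=[atz(T,(217+x/5-.4,166+y/5-.4),.055)[:2] for x,y in [(110,80),(222,113),(188,224),(77,191)]]
print("reset T",np.round(sc,4).tolist(),np.mean(sc,0).round(4))
sc=[atz(S,(276+x/5-.4,180+y/5-.4),.055)[:2] for x,y in [(82,102),(204,102),(213,194),(90,194)]]
print("reset S",np.round(sc,4).tolist(),np.mean(sc,0).round(4))
b=crop(W,278,205,70,5,"w1z.png")
```

```text
stop_top 0.55 [275.2, 211.4] 2057 [166 256] [244 300]
wing_a 0.63 [276.3, 212.3] 2076 [166 256] [244 300]
W head [ 0.507  -0.1937  0.106 ] tip [ 0.4929 -0.1574  0.099 ]
screws [[0.4554, -0.1744], [0.531, -0.1439], [0.5613, -0.2208], [0.4851, -0.251]] [ 0.5082 -0.1975]
T screws [[0.529, -0.1432], [0.5598, -0.222], [0.4823, -0.2503], [0.4528, -0.1735]] [ 0.506  -0.1973]
S screws [[0.4861, -0.2505], [0.4549, -0.1721], [0.5312, -0.1433], [0.56, -0.2207]] [ 0.508  -0.1966]
T head [ 0.50752891 -0.19499725  0.106     ] S head [ 0.51531056 -0.19664     0.106     ]
reset T [[0.6038, 0.1988], [0.5834, 0.1346], [0.52, 0.1551], [0.5402, 0.2186]] [0.5618 0.1768]
reset S [[0.5188, 0.1547], [0.5398, 0.219], [0.6037, 0.1989], [0.5832, 0.1362]] [0.5614 0.1772]
```

View pics/w1z.png

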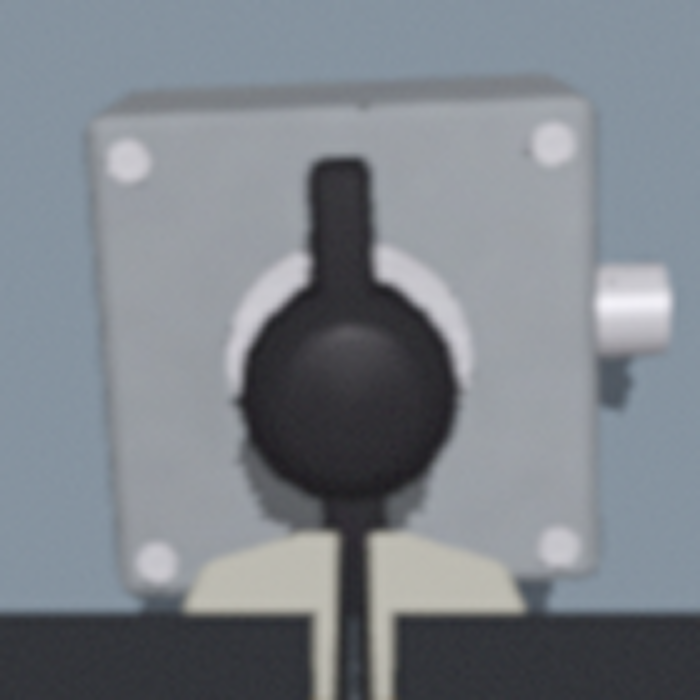

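>>> {"name": "send_rows", "arguments": {"targets": [[-1,[-14,0,0],0.05],[-1,[0,0,5],0.15],[-1,[0,0,10],0.15],[-1,[0,0,10],0.15],[-1,[0,0,10],0.15],[-1,[0,0,10],0.15],[-1,[0,0,10],0.15],[-1,[0,0,10],0.15],[-1,[0,0,10],0.15],[-1,[0,0,10],0.15],[-1,[0,0,10],0.12],[-1,[0,0,5],0]]}}

```text
t: 4.8
tool_pos: [0.5074, -0.1968, 0.1426]
orientation: [-3.087, -0.578, 0.002]
force: [0.1, 0.3, -0.1]
opening: 0.0003
```

>>> {"name": "send_rows", "arguments": {"targets": [[-1,[0,0,10],0],[-1,[0,0,5],0],[-1,[0,0,0],0],[-1,[0,0,0],0]]}}

```text
t: 5.2
tool_pos: [0.508, -0.1971, 0.1288]
orientation: [3.087, 0.581, 0.0]
force: [-0.2, 0.7, 0.6]
opening: 0.0003
```

Run:
```python
from h import *
s=robot.read_state()
for k in ["t","q","tool_pos","orientation","force","wrist_torque","opening"]: print(k,np.round(s[k],4))
print(R.from_rotvec(s["orientation"]).as_matrix().round(4))
S=optics.read_camera("scene");T=optics.read_camera("top")
a=crop(S,165,215,30,10,"_a.png");b=crop(T,380,205,30,10,"_b.png");cv2.imwrite("pics/z1.png",cv2.resize(np.hstack([a,b]),(800,400)))
```

```text
t 5.2
q [-0.4642  0.0426  1.7477  0.      1.3512  0.7346]
tool_pos [ 0.508  -0.1971  0.1288]
orientation [3.0874e+00 5.8090e-01 1.0000e-04]
force [-0.2059  0.6706  0.5806]
wrist_torque [0.0268 0.1284 0.0073]
opening 0.0003
[[ 0.9316  0.3634  0.    ]
 [ 0.3634 -0.9316 -0.    ]
 [ 0.      0.     -1.    ]]
```

View pics/z1.png

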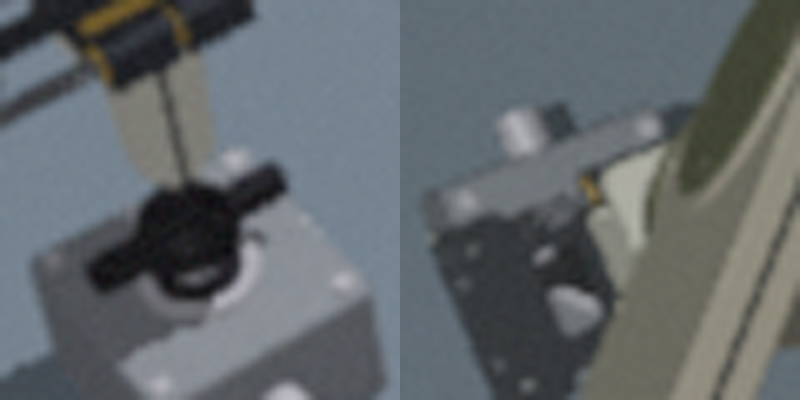

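The scene view shows the shut fingertips centred over the head, about 23 mm above it, with the wing bar visible on both sides. I'll press slowly.

>>> {"name": "send_rows", "arguments": {"targets": [[-1,[0,0,8],0],[-1,[0,0,8],0],[-1,[0,0,3],0],[-1,[0,0,2],0],[-1,[0,0,2],0],[-1,[0,0,2],0],[-1,[0,0,2],0],[-1,[0,0,1],0],[-1,[0,0,1],0],[-1,[0,0,0],0],[-1,[0,0,0],0]]}}

```text
t: 6.4
tool_pos: [0.5079, -0.1971, 0.0998]
orientation: [3.088, 0.579, 0.0]
force: [-2.3, 1.6, 5.0]
opening: 0.0007
```

>>> {"name": "send_rows", "arguments": {"targets": [[-1,[0,0,1],0],[-1,[0,0,1],0],[-1,[0,0,0.7],0],[-1,[0,0,0],0]]}}

```text
t: 6.8
tool_pos: [0.508, -0.1971, 0.0969]
orientation: [3.088, 0.579, 0.0]
force: [-2.3, 0.7, 4.2]
opening: 0.0002
```

>>> {"name": "send_rows", "arguments": {"targets": [[-1,[0,0,0.5],0],[-1,[0,0,0],0],[-1,[0,0,-2],0],[-1,[0,0,-4],0],[-1,[0,0,-8],0],[-1,[0,0,-10],0],[-1,[0,0,-5],0],[-1,[0,0,0],0],[-1,[0,0,0],0]]}}

```text
t: 7.7
tool_pos: [0.508, -0.1972, 0.1256]
orientation: [3.087, 0.579, 0.001]
force: [-0.1, 0.7, 0.4]
opening: 0.0006
```

Run:
```python
from h import *
s=robot.read_state()
for k in ["t","tool_pos","force"]: print(k,np.round(s[k],4))
S=optics.read_camera("scene")
a=crop(S,165,215,30,10,"_c.png");b=cv2.imread("pics/_a.png");cv2.imwrite("pics/z2.png",cv2.resize(np.hstack([b,a]),(800,400)))
```

```text
t 7.7
tool_pos [ 0.508  -0.1972  0.1256]
force [-0.1005  0.6569  0.4421]
```

View pics/z2.png

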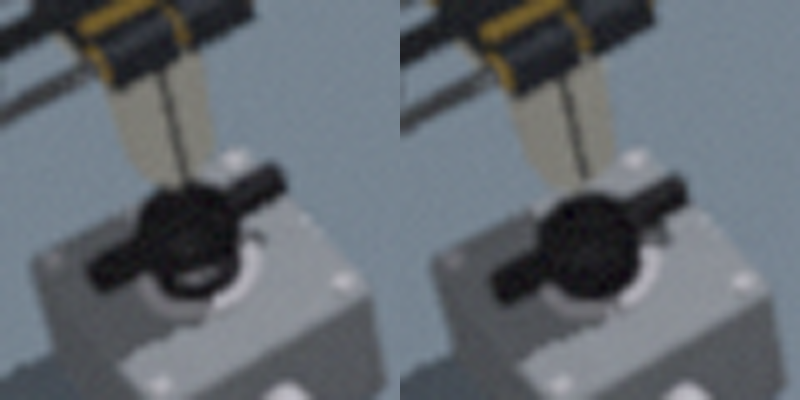

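The right-hand picture shows the head sitting lower with the neck hidden, and the fingers are off it, so it has latched. Next I'll place the shut fingers beside the wing on the +y tool side.

>>> {"name": "send_rows", "arguments": {"targets": [[-1,[10,20,0],0],[-1,[10,22,0],0],[-1,[0,0,5],0],[-1,[0,0,10],0],[-1,[0,0,10],0],[-1,[0,0,10],0],[-1,[0,0,8],0],[-1,[0,0,3],0],[-1,[0,0,0],0],[-1,[0,0,0],0]]}}

```text
t: 8.75
tool_pos: [0.542, -0.229, 0.0798]
orientation: [3.087, 0.579, 0.001]
force: [-0.4, 0.6, -0.1]
opening: -0.0001
```

Run:
```python
from h import *
s=robot.read_state()
for k in ["t","tool_pos","force"]: print(k,np.round(s[k],4))
M=R.from_rotvec(s["orientation"]).as_matrix();print(M.T@(np.array(s["tool_pos"])-[.5075,-.197,.0995]))
S=optics.read_camera("scene")
a=crop(S,165,215,30,10,"_c.png");T=optics.read_camera("wrist");b=cv2.resize(cv2.cvtColor(T["color"],cv2.COLOR_RGB2BGR),(533,400));cv2.imwrite("pics/z3.png",np.hstack([b[:,:400],cv2.resize(a,(400,400))]))
```

```text
t 8.75
tool_pos [ 0.542  -0.229   0.0798]
force [-0.4104  0.5633 -0.0629]
[0.02051831 0.04234086 0.01971761]
```

View pics/z3.png

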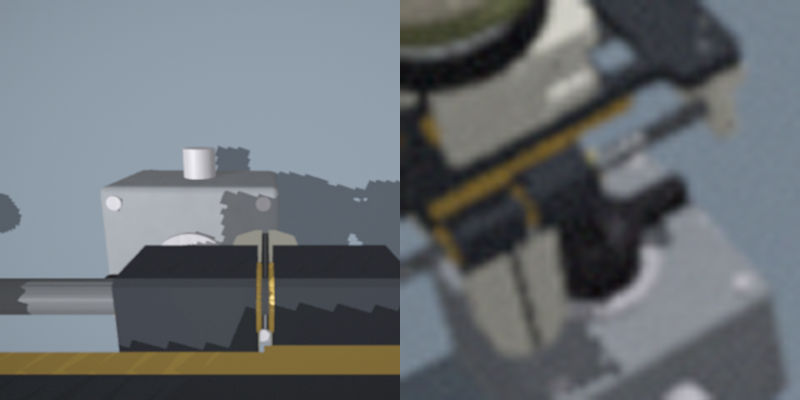

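The fingers stand beside the near wing, clear of the head, with their tips at wing height. Now I'll follow the clockwise arc.

>>> {"name": "send_rows", "arguments": {"targets": [[-1,[-4,0,0],0],[-1,[-3,0,0],0],[-1,[-4.3,1.1,0],0.1],[-1,[-4.3,1.1,0],0.1],[-1,[-4.3,1.1,0],0.1],[-1,[-4.3,1.1,0],0.1],[-1,[0,0,0],0]]}}

```text
t: 9.55
tool_pos: [0.5196, -0.2401, 0.0799]
orientation: [3.14, -0.049, 0.002]
force: [3.0, 0.3, -0.1]
opening: 0.0005
```

Run:
```python
from h import *
s=robot.read_state()
M=R.from_rotvec(s["orientation"]).as_matrix();print(s["t"],s["force"],M.T@np.array(s["force"]),M.T@(np.array(s["tool_pos"])-[.5075,-.197,.0995]),np.arctan2(M[1,1],M[0,1]))
```

```text
9.55 [ 3.04718113  0.30397886 -0.05557737] [ 3.03606869 -0.39944558  0.05945594] [0.01346204 0.04269925 0.01961052] -1.6021675523910348
```

>>> {"name": "send_rows", "arguments": {"targets": [[-1,[-4.3,1.1,0],0.1],[-1,[-4.3,1.1,0],0.1],[-1,[-4.3,1.1,0],0.1],[-1,[-4.3,1.1,0],0.1],[-1,[0,0,0],0]]}}

```text
t: 10.05
tool_pos: [0.503, -0.2418, 0.0808]
orientation: [3.069, -0.668, 0.005]
force: [4.3, -3.2, 2.1]
opening: 0.0003
```

Run:
```python
from h import *
s=robot.read_state()
M=R.from_rotvec(s["orientation"]).as_matrix();print(s["t"],s["force"],M.T@np.array(s["force"]),M.T@(np.array(s["tool_pos"])-[.5075,-.197,.0995]),np.arctan2(M[1,1],M[0,1]))
S=optics.read_camera("scene")
a=crop(S,165,215,30,10,"_d.png");b=cv2.imread("pics/_c.png");cv2.imwrite("pics/z4.png",cv2.resize(np.hstack([b,a]),(800,400)))
```

```text
10.05 [ 4.25098058 -3.24663854  2.13095747] [ 5.22297575  1.18821063 -2.11214519] [0.01440234 0.04259244 0.01875581] -1.999257694259843
```

View pics/z4.png

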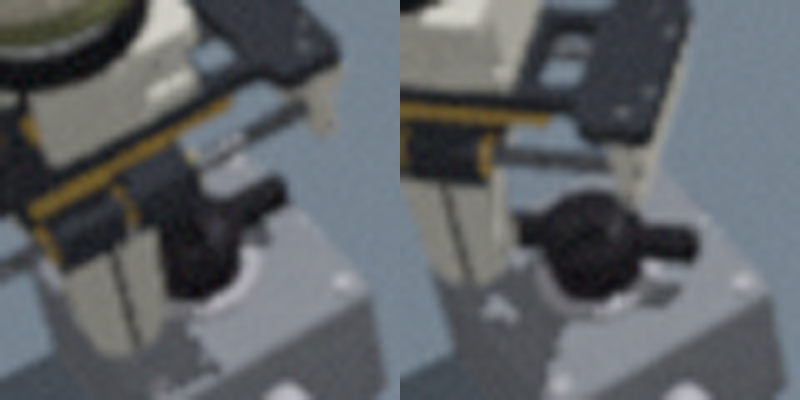

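The right-hand picture shows the wings turned about 45°, and the tool feels an upward rub of 2 N. I'll hold briefly, then back off along the arc and look.

>>> {"name": "send_rows", "arguments": {"targets": [[-1,[0,0,0],0],[-1,[4,-1.5,0],-0.1],[-1,[4,-1.5,0],-0.1],[-1,[4,-1.5,0],-0.1],[-1,[4,-1.5,0],-0.1],[-1,[4,-1.5,0],-0.1],[-1,[4,-1.5,0],-0.1],[-1,[4,-1.5,0],-0.1],[-1,[4,-1.5,0],-0.1],[-1,[8,2,0],0],[-1,[5,2,0],0],[-1,[0,0,0],0]]}}

```text
t: 11.3
tool_pos: [0.5477, -0.2303, 0.0789]
orientation: [-3.087, -0.578, 0.001]
force: [-0.1, -0.7, 0.2]
opening: 0.0004
```

Run:
```python
from h import *
s=robot.read_state()
M=R.from_rotvec(s["orientation"]).as_matrix();print(s["t"],s["force"],M.T@np.array(s["force"]),M.T@(np.array(s["tool_pos"])-[.5075,-.197,.0995]),np.arctan2(M[1,1],M[0,1]))
S=optics.read_camera("scene")
a=crop(S,165,215,30,10,"_d.png");b=cv2.imread("pics/_a.png");cv2.imwrite("pics/z5.png",cv2.resize(np.hstack([b,a]),(800,400)))
```

```text
11.3 [-0.09119567 -0.74975284  0.21482572] [-0.35639409  0.66579662 -0.21516081] [0.0254247  0.04556044 0.02058279] -1.2006803237054473
```

View pics/z5.png

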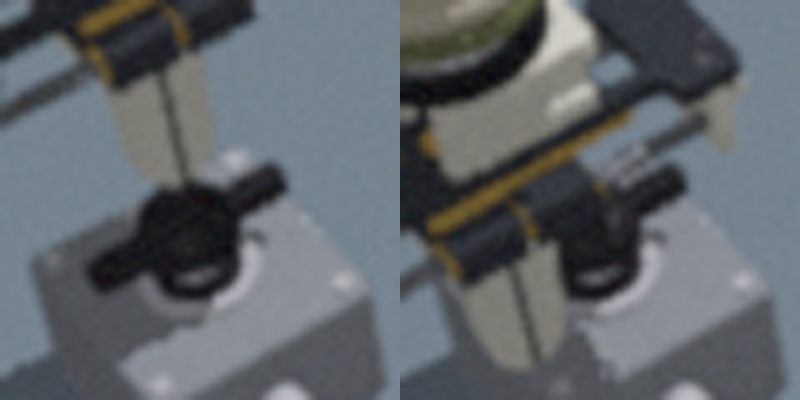

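The head is out again: the neck is visible and the wings are back in line. I'll lift and move over to the reset button.

>>> {"name": "send_rows", "arguments": {"targets": [[-1,[0,0,-10],0],[-1,[0,0,-25],0],[-1,[0,0,-35],0],[-1,[0,0,-35],0],[-1,[0,0,-15],0]]}}

```text
t: 11.85
tool_pos: [0.5489, -0.2316, 0.2045]
orientation: [3.084, 0.578, 0.007]
force: [0.3, -0.2, 0.2]
opening: 0.0007
```

>>> {"name": "send_rows", "arguments": {"targets": [[-1,[6,-15,0],0],[-1,[14,-32,0],0],[-1,[16,-37.5,0],0],[-1,[16,-37.5,0],0],[-1,[16,-37.5,0],0],[-1,[16,-37.5,0],0],[-1,[16,-37.5,0],0],[-1,[16,-37.5,0],0],[-1,[16,-37.5,0],0],[-1,[16,-37.5,0],0],[-1,[8,-18,0],0],[-1,[4,-10,0],0]]}}

```text
t: 13.05
tool_pos: [0.5586, 0.1794, 0.1968]
orientation: [-3.087, -0.583, 0.006]
force: [-0.1, -0.7, -0.0]
opening: 0.0004
```

>>> {"name": "send_rows", "arguments": {"targets": [[-1,[0,0,0],0],[-1,[0,0,0],0]]}}

```text
t: 13.25
tool_pos: [0.5601, 0.1763, 0.1984]
orientation: [3.087, 0.579, -0.003]
force: [0.8, 0.8, -0.6]
opening: 0.0007
```

Run:
```python
from h import *
s=robot.read_state()
for k in ["t","q","tool_pos","orientation","force"]: print(k,np.round(s[k],4))
M=R.from_rotvec(s["orientation"]).as_matrix();print(M.T@(np.array([.5616,.177,.077])-s["tool_pos"]))
W=optics.read_camera("wrist");S=optics.read_camera("scene")
print("pred",proj(W,[.5616,.177,.077]),proj(S,[.5616,.177,.077]))
for r in optics.cut_out("wrist","reset_top")[:3]: print(r["confidence"],r["point"])
b=cv2.cvtColor(W["color"],cv2.COLOR_RGB2BGR)[:,80:480]
a=crop(S,165,215,30,10,"_d.png");cv2.imwrite("pics/z6.png",np.hstack([b,cv2.resize(a,(400,420))]))
```

```text
t 13.25
q [ 2.1790e-01  1.0740e-01  1.5500e+00 -4.0000e-04  1.4859e+00  1.4179e+00]
tool_pos [0.5601 0.1763 0.1984]
orientation [ 3.0873e+00  5.7900e-01 -2.7000e-03]
force [ 0.7595  0.8215 -0.6415]
[ 0.00191107 -0.00013595  0.12137462]
pred [[278.2055611  202.96527159]] [[305.4140573 203.7107415]]
0.92 [280.0, 203.1]
0.9 [107.3, 68.9]
```

View pics/z6.png

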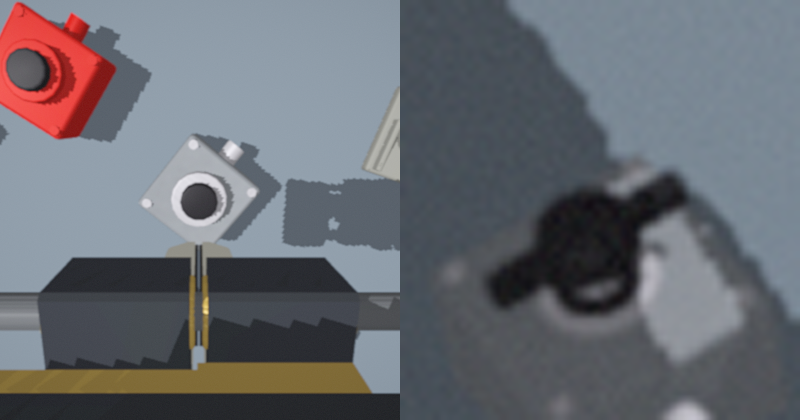

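The stop head is out and back in line in the right-hand picture. In the wrist view the grey reset button is at (279,202), within 1–2 px of the prediction (278,203). The red look-alike is well away at the upper left. I'll descend and press.

>>> {"name": "send_rows", "arguments": {"targets": [[-1,[2,0,8],0],[-1,[0,0,20],0],[-1,[0,0,25],0],[-1,[0,0,25],0],[-1,[0,0,20],0],[-1,[0,0,10],0],[-1,[0,0,5],0],[-1,[0,0,3],0],[-1,[0,0,2],0],[-1,[0,0,2],0],[-1,[0,0,2],0],[-1,[0,0,2],0]]}}

```text
t: 14.6
tool_pos: [0.5631, 0.1777, 0.076]
orientation: [-3.088, -0.579, -0.002]
force: [-0.6, 0.2, 2.6]
opening: 0.0004
```

>>> {"name": "send_rows", "arguments": {"targets": [[-1,[0,0,1],0],[-1,[0,0,1],0],[-1,[0,0,0],0],[-1,[0,0,0],0]]}}

```text
t: 15.0
tool_pos: [0.5631, 0.1777, 0.0739]
orientation: [-3.088, -0.579, -0.002]
force: [0.9, 0.3, 4.0]
opening: 0.0003
```

>>> {"name": "send_rows", "arguments": {"targets": [[-1,[0,0,1],0],[-1,[0,0,1],0],[-1,[0,0,1],0],[-1,[0,0,0.5],0],[-1,[0,0,0],0],[-1,[0,0,0],0]]}}

```text
t: 15.6
tool_pos: [0.5631, 0.1778, 0.0712]
orientation: [-3.088, -0.579, -0.002]
force: [-2.1, -0.2, 12.1]
opening: 0.0005
```

The force has risen to 12 N at 5.8 mm of travel, so the button is on its end stop. Letting go.

>>> {"name": "send_rows", "arguments": {"targets": [[-1,[0,0,-3],0],[-1,[0,0,-6],0],[-1,[0,0,-15],0],[-1,[0,0,-30],0],[-1,[0,0,-40],0],[-1,[0,0,-40],0],[-1,[0,0,-20],0],[-1,[0,0,0],0],[-1,[0,0,0],0],[-1,[0,0,0],0]]}}

```text
t: 16.6
tool_pos: [0.5613, 0.1773, 0.2218]
orientation: [3.088, 0.579, -0.006]
force: [0.8, 0.4, -1.1]
opening: 0.0003
```

Run:
```python
from h import *
s=robot.read_state()
for k in ["t","tool_pos","dq","force"]: print(k,np.round(s[k],4))
S=optics.read_camera("scene");T=optics.read_camera("top")
for n in ["pump_mid","cover_mid","key_mid","elbow_mid"]:
    print(n,[np.round(r["point"],1).tolist() for r in optics.cut_out("scene",n)[:2]])
a=crop(S,165,215,30,10,"_d.png");b=crop(S,306,210,30,10,"_e.png");cv2.imwrite("pics/z7.png",cv2.resize(np.hstack([a,b]),(800,400)))
cv2.imwrite("pics/s7.png",cv2.cvtColor(S["color"],cv2.COLOR_RGB2BGR))
```

```text
t 16.6
tool_pos [0.5613 0.1773 0.2218]
dq [ 0.0011  0.0064  0.0064 -0.0008 -0.001  -0.0009]
force [ 0.8234  0.362  -1.0657]
pump_mid [[160.3, 218.7]]
cover_mid [[254.2, 270.9]]
key_mid [[107.7, 263.1], [158.2, 218.3]]
elbow_mid [[419.6, 175.9], [378.0, 185.0]]
```

View pics/z7.png

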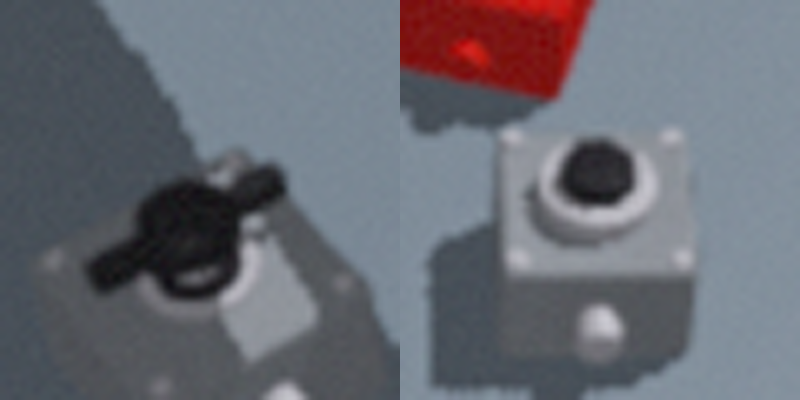

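View pics/s7.png

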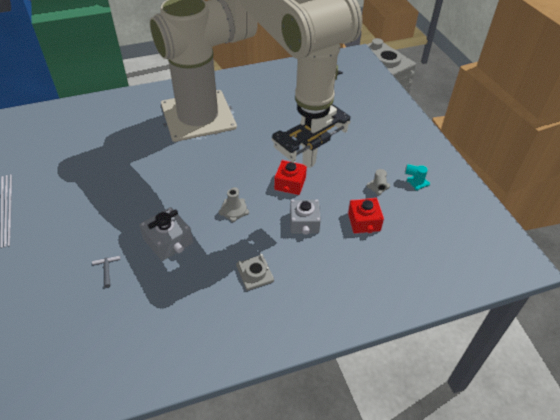

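Stop head out and at rest at scene (164,219), reset button out at (306,207), castings and key where they were, and the arm clear. Handing in.

Run:
```python
from plant import ticket
print(ticket.close_job())
```

```text
the job is handed in; nothing more can be done
None
```

The stop check was carried out in order and handed in at about 16.6 s of the 53 s allowed. No verdict was given.

- **Latch:** I pushed the head straight down with shut fingers (readings up to 5 N, about 9 mm) and took the hand off. The picture then showed it staying in by itself.
- **Twist:** I pushed one wing clockwise about 0.8 rad, with about 6 N at the highest reading. After backing off, the picture showed the head out and the wings back in line.
- **Reset:** I pressed the grey box's button 5.8 mm in, where the force rose to 12 N at the end stop, then let go.

**Last checks:** The final scene picture showed the stop out and at rest, the reset button out, and the arm about 14 cm clear of everything. The castings and key looked unmoved. The networks' points for the cover, key and elbow were within about 4 px of the start.

**One disagreement:** In the last look, the network gave the stop head's position for the pump. I judged the pump by eye instead, and it stands where it was, at scene (235,203).

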